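# Line up the capacitors by size on the kit board

### The job

Lay out the four can capacitors for the soldering class on the marks of the dark wooden kit board, in order of size: the smallest on the mark next to the brass stud, and each next larger one on the next mark, ending with the largest. Stand each one upright, terminals up, centred on its own mark, and leave them all there released and at rest.

Things in the scene. Friction and masses are not known exactly. Their poses are not given: they have to be found in the camera images.
- cap_1: the smallest of the four can capacitors: a loose upright cylinder, pale grey sleeve with a black stripe, 24 mm diameter, 30 mm tall, plus two thin steel terminals standing 5 mm up from its aluminium-rimmed top (12 mm or less to the side of the axis); about 25 g. Origin: centre of its underside, z up its axis. Stands at the start on the green mat (2 mm thick, top at z = 0.002), terminals up, somewhere on the near side of the kit board or beside its ends.
- cap_2: the second smallest of the four can capacitors: a loose upright cylinder, pale grey sleeve with a black stripe, 32 mm diameter, 43 mm tall, plus two thin steel terminals standing 5 mm up from its aluminium-rimmed top (12 mm or less to the side of the axis); about 50 g. Origin: centre of its underside, z up its axis. Stands at the start on the green mat (2 mm thick, top at z = 0.002), terminals up, somewhere on the near side of the kit board or beside its ends.
- cap_3: the second largest of the four can capacitors: a loose upright cylinder, pale grey sleeve with a black stripe, 40 mm diameter, 56 mm tall, plus two thin steel terminals standing 5 mm up from its aluminium-rimmed top (12 mm or less to the side of the axis); about 95 g. Origin: centre of its underside, z up its axis. Stands at the start on the green mat (2 mm thick, top at z = 0.002), terminals up, somewhere on the near side of the kit board or beside its ends.
- cap_4: the largest of the four can capacitors: a loose upright cylinder, pale grey sleeve with a black stripe, 48 mm diameter, 69 mm tall, plus two thin steel terminals standing 5 mm up from its aluminium-rimmed top (12 mm or less to the side of the axis); about 160 g. Origin: centre of its underside, z up its axis. Stands at the start on the green mat (2 mm thick, top at z = 0.002), terminals up, somewhere on the near side of the kit board or beside its ends.
- mark_a: left end (+y side) of the four identical round marks, seen from the robot: white disc with a dark edge, 56 mm diameter, printed flat on the dark wooden kit board (fixed; 80 mm wide, 374 mm long, 6 mm thick, its top at z = 0.008). Origin: the mark's centre on the board's top face; y along the row towards the left end, x across the board. The marks are 78 mm apart centre to centre in one straight row.
- mark_b: second from the left of the four identical round marks, seen from the robot: white disc with a dark edge, 56 mm diameter, printed flat on the dark wooden kit board (fixed; 80 mm wide, 374 mm long, 6 mm thick, its top at z = 0.008). Origin: the mark's centre on the board's top face; y along the row towards the left end, x across the board. The marks are 78 mm apart centre to centre in one straight row.
- mark_c: third from the left of the four identical round marks, seen from the robot: white disc with a dark edge, 56 mm diameter, printed flat on the dark wooden kit board (fixed; 80 mm wide, 374 mm long, 6 mm thick, its top at z = 0.008). Origin: the mark's centre on the board's top face; y along the row towards the left end, x across the board. The marks are 78 mm apart centre to centre in one straight row.
- mark_d: right end (-y side) of the four identical round marks, seen from the robot: white disc with a dark edge, 56 mm diameter, printed flat on the dark wooden kit board (fixed; 80 mm wide, 374 mm long, 6 mm thick, its top at z = 0.008). Origin: the mark's centre on the board's top face; y along the row towards the left end, x across the board. The marks are 78 mm apart centre to centre in one straight row.
- stud: brass stud, 20 mm diameter, 22 mm tall, with a domed top, fixed on the kit board in line with the marks, 53 mm beyond the centre of one end mark: it shows the end where the row starts, which may be either end. At the other end, likewise 53 mm out, there is instead a white plastic block (12 x 50 mm, 10 mm tall). Origin: centre of its underside.

How it is judged:
By the outcome, as a careful person would: the job done as asked, in the order asked, and still so for the second after the job is handed in, with the robot touching nothing.
It also fails if it takes over 128 s, if anything falls off the work surface, if the arm or the gripper's body presses on something with over 40 N, if the wrist force passes 120 N, or if a joint passes its speed limit or range.

### The arm

A 6-joint arm with a two-finger parallel gripper is mounted at the origin on the work surface. World frame = base frame: x ahead of the robot, y to its left, z up, the work surface at z = 0. Lengths are in m, angles in rad, forces in N, time in s.
With the tool pointing down it reaches from about 0.35 to 0.85 m from the base axis. Payload 8.1 kg.
Tool frame: the origin (TCP) lies midway between the tips of the shut fingers; the grasp point (between the pads) lies robot.grasp_offset behind it (robot.grasp_offset is the distance from the TCP to the grasp point, in m); z points along the fingers, y is the direction in which the jaws open and shut (so a half turn about z gives the same grasp; the last joint's range is limited). The gripper opens to 93 mm and grips with 3 to 60 N. Pads are 15 mm wide; open, the fingers measure 128 mm over their backs; the gripper's body (75 mm by 188 mm) begins 65 mm behind the grasp point.
Start: joints at [1.211, 0.13, 1.488, -0, 1.523, -0.085], TCP at [0.163, 0.577, 0.189] pointing down, gripper open.
Joint ranges: [-2.96, 2.96], [-0.89, 2.26], [0.02, 2.5], [-1.34, 4.48], [0, 2.73], [-2.66, 2.66]. Speed limits (rad/s): [2.39, 2.39, 2.79, 3.14, 3.14, 3.14].

### API

Orientations are given as a rotation vector (axis times angle).
In Python, from plant import robot gives the robot as it stands.
- The arm moves only by the shell command python3 -m handwheel 'ROWS' [OPENING] [FORCE]. ROWS is text: rows parted by semicolons, each of 6 numbers parted by spaces: the shift along the world's x, y, z each as a share of 0.3 m, from -1 to 1, then the turn, a rotation vector about the world's x, y, z each as a share of 45 degrees, from -1 to 1. A call has 1 to 5 rows; each row is the pose to reach, as a shift and turn from the pose commanded when the call began; what a row does not reach only later rows make up. A row lasts 1/10 s, in which the tool goes at most 50 mm and 8.59 degrees, less where a joint would pass 70% of its speed; a pose out of reach is approached as far as the arm can. A call with a number of a shift or a turn outside -1 to 1 is refused whole. A call with a gripper value outside its range is refused whole. OPENING is the closure, from -1 (fully open) to 1 (shut), set as the call begins (- or left out, the last holds). The fingers move at their own pace and stop on an object; FORCE is the grip in N (left out, the last holds). Time passes only in rows, so rows that repeat a pose let the fingers close. It gives the time, the measured TCP pose, the force and the opening at its end, in the units of the state.
- robot.read_state(): the state, without advancing time (a new reading comes with each control period).
- robot.read_camera(name): name is "scene" or "top" or "wrist"; returns (picture, depth): 400x640x3 uint8, red, green, blue; 400x640 float32, m along the optical axis (not along the pixel's ray), 0 where there is no reading.
- robot.camera_model(name): a dict with "camera_matrix" (3x3 intrinsics, pixels), "pose" (4x4, takes a point from camera to world coordinates); the wrist camera has in their place "tool_from_camera" (4x4, takes a point from camera to tool coordinates, whose origin is the TCP and whose axes are the flange's). Camera axes: x right, y down, z forward; pixel columns grow to the right and rows downward; lengths in m; the calibration is good to about 2 mm. A picture is of the moment at which its call begins: read the wrist's pose just before it. camera_model takes no time and is no camera call.
- robot.close_job(): hands the job in, once; it reports no verdict.
Trained networks look in the newest picture that a camera, given by its name, has taken for a name from the list of things; names that differ only in an ending like _2 or _b are one class to them, and where a whole thing is asked for, a point or a joint stands for the part that bears it (a point fixed in the world has none). Each returns a list of dicts, best first, with "conf" (0 to 1); they miss things now and then, are a little off and sometimes report something else, mostly with a low value. They report only what shows in the picture. A call takes as long as a camera call.
- robot.look_for(camera, query): "rect" ([centre column, centre row, width, height] in pixels, round what is visible of it).
- robot.silhouettes(camera, query): "pixels" (400x640 bool, what is visible of it) and "rect" ([centre column, centre row, width, height] in pixels, round what is visible of it).
- robot.tip_of(camera, query): "at" ([row, column] in pixels: a listed point, or the origin of a listed thing).
The state is a dict: "t": time; "q": joint angles; "dq": joint speeds; "joint_torque": joint torques, N m; "tool_pos": TCP position; "orientation": TCP orientation; "force": force on the tool from outside, world axes, zero at the start; "wrist_torque": the same for the moment, N m; "opening": finger opening in m.
Only numpy, scipy, OpenCV 4.12 (cv2) and the standard library are available. Lean on these libraries where they do the work, as an engineer would, in place of code of your own. Each camera call takes 0.05 s, during which the arm holds its last target.

## Working session

There is one attempt and no reset: what is moved stays moved. The work goes in short steps, Python scripts to look and compute and a shell command to move; the robot and the scene stay as the last step left them, time stands still between calls to the robot, and variables do not carry over. Pictures are saved under pics/ and viewed, and the job is handed in when it is done.

```bash
ls; mkdir -p pics; python3 - <<'E'
from plant import robot
import cv2
print(robot.read_state()); print(robot.grasp_offset)
for n in ["scene","top"]:
    p,d=robot.read_camera(n); cv2.imwrite(f"pics/{n}0.png",p[:,:,::-1])
    print(n,robot.camera_model(n))
E
```

```text
pics
{'t': 0.0, 'q': array([ 1.21058835e+00,  1.31163008e-01,  1.48926350e+00,  4.79727839e-06,
        1.52300974e+00, -8.53990178e-02]), 'dq': array([-0.00121316,  0.00017853,  0.00017622,  0.0002496 , -0.00174536,
        0.00154059]), 'joint_torque': array([ 1.75517598e-03, -5.59864748e+01, -4.91747081e+01,  7.68183754e-02,
        3.60836217e-02, -1.58878661e-04]), 'tool_pos': array([0.16257359, 0.57690809, 0.18829507]), 'orientation': array([-4.30255615e-01, -3.11157320e+00,  2.82229010e-03]), 'force': array([ 0.1297865 , -0.35477723,  0.35912781]), 'wrist_torque': array([-0.00528826,  0.02684929,  0.00172691]), 'opening': 0.09271348315093986}
0.0188
scene {'camera_matrix': array([[371.19046489,   0.        , 317.53424168],
       [  0.        , 371.19046489, 202.76935773],
       [  0.        ,   0.        ,   1.        ]]), 'pose': array([[ 0.15813042,  0.76547256, -0.62373594,  1.00792041],
       [ 0.98741347, -0.12062338,  0.10229684, -0.06895984],
       [ 0.00306829, -0.63206151, -0.77491214,  0.5772055 ],
       [ 0.        ,  0.        ,  0.        ,  1.        ]])}
top {'camera_matrix': array([[360.85109516,   0.        , 312.95737397],
       [  0.        , 360.85109516, 201.44952935],
       [  0.        ,   0.        ,   1.        ]]), 'pose': array([[ 9.85894441e-03, -9.98647506e-01,  5.10486012e-02,
         5.02492609e-01],
       [-9.99944139e-01, -9.65148126e-03,  4.30895227e-03,
        -7.61993122e-04],
       [-3.81042982e-03, -5.10882313e-02, -9.98686874e-01,
         9.19967903e-01],
       [ 0.00000000e+00,  0.00000000e+00,  0.00000000e+00,
         1.00000000e+00]])}
```

View pics/scene0.png

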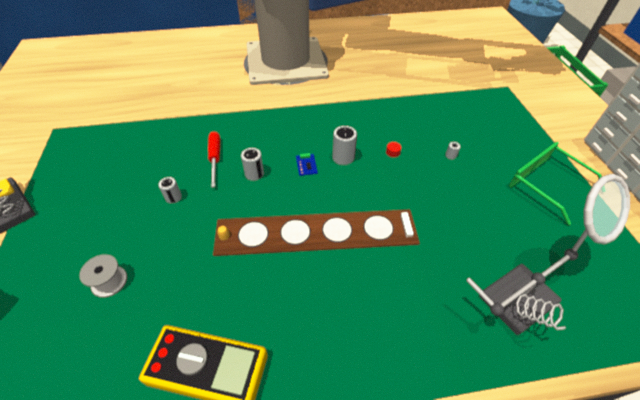

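View pics/top0.png

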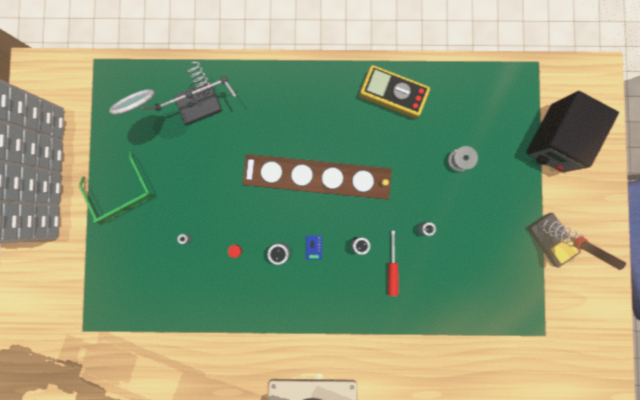

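The top view shows the board at (318,176), with the stud at its right (−y) end at (385,182). So the order is mark_d = cap_1, c = cap_2, b = cap_3, a = cap_4. The cans are at about (182,239) smallest, (428,229), (361,246) and (278,254) largest. Next I'll measure them.

```bash
cat > h.py <<'E'
from plant import robot
import numpy as np, cv2
def ray(cam,u,v,z):
    m=robot.camera_model(cam);K=m["camera_matrix"];T=m["pose"]
    r=T[:3,:3]@np.linalg.solve(K,[u,v,1]); o=T[:3,3]
    return o+r*(z-o[2])/r[2]
def cloud(cam,d):
    m=robot.camera_model(cam);K=m["camera_matrix"];T=m["pose"]
    v,u=np.mgrid[:400,:640]
    c=np.stack([(u-K[0,2])/K[0,0]*d,(v-K[1,2])/K[1,1]*d,d],-1)
    return c@T[:3,:3].T+T[:3,3]
E
python3 - <<'E'
from h import *
np.set_printoptions(precision=4,suppress=True)
for cam in ["top","scene"]:
    p,d=robot.read_camera(cam); P=cloud(cam,d)
    for q in ["cap_1","mark_a","stud"]:
        for r in robot.silhouettes(cam,q):
            m=r["pixels"]&(d>0); 
            if m.sum()<5: continue
            X=P[m]; hi=np.percentile(X[:,2],95)
            if q=="mark_a":
                v,u=np.nonzero(r["pixels"]); c=ray(cam,u.mean(),v.mean(),.008); print(cam,q,round(r["conf"],2),np.round(r["rect"],1),c,m.sum())
            else:
                T=X[X[:,2]>hi-.006]; mid=(np.percentile(T,2,0)+np.percentile(T,98,0))/2
                print(cam,q,round(r["conf"],2),np.round(r["rect"],1),"top z",hi,"mid",mid,"ext",np.ptp(T[:,:2],0))
E
```

```text
top cap_1 0.63 [278.2 251.6  21.4  19.5] top z 0.07464797605230514 mid [0.4232 0.0855 0.0723] ext [0.0444 0.0447]
top cap_1 0.53 [357.9 244.3  17.8  17.2] top z 0.06158509092822859 mid [ 0.4428 -0.111   0.0593] ext [0.0356 0.0358]
top cap_1 0.47 [424.4 230.8  20.7  16.7] top z 0.047996122946975375 mid [ 0.4841 -0.2757  0.046 ] ext [0.0314 0.0303]
top cap_1 0.45 [186.7 239.8  16.    8.6] top z 0.03585977294055657 mid [0.4533 0.3238 0.0342] ext [0.0221 0.0231]
top mark_a 0.92 [364.6 179.9  23.2  19.9] [ 0.6026 -0.1215  0.008 ] 377
top mark_a 0.74 [333.4 179.1  23.1  22.8] [ 0.6106 -0.0435  0.008 ] 378
top stud 0.43 [384.1 184.7   6.8   5.5] top z 0.03112265851373639 mid [ 0.5981 -0.1727  0.0284] ext [0.0153 0.0146]
scene cap_1 0.87 [169.4 190.9  19.6  23.6] top z 0.04768509928741031 mid [ 0.4856 -0.2779  0.0463] ext [0.0322 0.0308]
scene cap_1 0.83 [344.8 144.6  25.4  38.6] top z 0.07306775284351953 mid [0.4248 0.0834 0.0709] ext [0.0473 0.0476]
scene cap_1 0.61 [251.9 162.2  20.9  35.1] top z 0.06042434791754266 mid [ 0.4451 -0.1141  0.0586] ext [0.0397 0.0384]
scene cap_1 0.43 [452.3 153.2  15.6  16. ] top z 0.03372336825938948 mid [0.4558 0.3213 0.0322] ext [0.0234 0.0233]
scene mark_a 0.96 [295.  230.9  31.   24.2] [ 0.6109 -0.0463  0.008 ] 579
scene mark_a 0.87 [336.2 227.2  32.5  24.9] [0.6186 0.0314 0.008 ] 574
scene mark_a 0.59 [254.1 232.9  30.1  21.9] [ 0.604  -0.1238  0.008 ] 547
scene mark_a 0.56 [379.4 227.5  29.   26.4] [0.6255 0.1092 0.008 ] 558
scene stud 0.55 [221.4 232.6   8.3  11.5] top z 0.030727997577267917 mid [ 0.6009 -0.176   0.0283] ext [0.0139 0.0181]
```

```bash
python3 - <<'E'
from h import *
from scipy.spatial.transform import Rotation as R
np.set_printoptions(precision=4,suppress=True)
for cam in ["top","scene"]:
    p,d=robot.read_camera(cam); P=cloud(cam,d); P[d==0]=9
    # marks: white blobs on board
    hsv=cv2.cvtColor(p,cv2.COLOR_RGB2HSV)
    w=((hsv[...,1]<60)&(hsv[...,2]>170)&(P[...,0]>.55)&(P[...,0]<.68)&(abs(P[...,1])<.22)&(P[...,2]<.02)).astype(np.uint8)
    n,l,s,c=cv2.connectedComponentsWithStats(w)
    for i in range(1,n):
        if s[i,4]>60: print(cam,"white",s[i,4],ray(cam,*c[i],.008))
    # things above mat near cap_1
    for nm,(x0,x1,y0,y1) in dict(c1=(.3,.6,.2,.5),c4=(.32,.52,0,.2),c3=(.34,.54,-.21,-.02),c2=(.38,.58,-.37,-.21)).items():
        m=(P[...,0]>x0)&(P[...,0]<x1)&(P[...,1]>y0)&(P[...,1]<y1)&(P[...,2]>.012)
        n,l,s,c=cv2.connectedComponentsWithStats(m.astype(np.uint8))
        for i in range(1,n):
            if s[i,4]>4: X=P[l==i]; print(cam,nm,s[i,4],X.min(0),X.max(0))
s=robot.read_state(); print(R.from_rotvec(s["orientation"]).as_matrix())
p,d=robot.read_camera("wrist"); cv2.imwrite("pics/w0.png",p[:,:,::-1]); print(robot.camera_model("wrist"))
E
```

```text
top white 98 [0.631  0.1646 0.008 ]
top white 335 [0.6244 0.1107 0.008 ]
top white 331 [0.6173 0.033  0.008 ]
top white 338 [ 0.6103 -0.0448  0.008 ]
top white 337 [ 0.6034 -0.1224  0.008 ]
top c1 330 [0.5094 0.4064 0.0127] [0.5993 0.5    0.0549]
top c1 98 [0.4424 0.3119 0.0125] [0.4648 0.337  0.0385]
top c1 63 [0.4084 0.2001 0.0166] [0.4382 0.213  0.0228]
top c4 370 [0.3986 0.0621 0.013 ] [0.4459 0.1097 0.0767]
top c4 73 [0.4086 0.1837 0.0132] [0.4385 0.2    0.0242]
top c3 350 [ 0.3402 -0.207   0.0133] [ 0.4768 -0.1821  0.0307]
top c3 253 [ 0.4249 -0.1314  0.0143] [ 0.4622 -0.0918  0.0636]
top c2 184 [ 0.4688 -0.2904  0.0124] [ 0.5002 -0.2601  0.0508]
scene white 178 [0.6262 0.1651 0.008 ]
scene white 516 [0.6256 0.1095 0.008 ]
scene white 516 [0.6182 0.0315 0.008 ]
scene white 532 [ 0.6111 -0.0463  0.008 ]
scene white 539 [ 0.6039 -0.124   0.008 ]
scene c1 46 [0.4106 0.2002 0.014 ] [0.4407 0.2117 0.0214]
scene c1 139 [0.4453 0.3103 0.0122] [0.4684 0.3326 0.037 ]
scene c1 396 [0.5092 0.4033 0.0125] [0.5992 0.4994 0.0532]
scene c4 736 [0.4007 0.0595 0.0121] [0.4494 0.1077 0.078 ]
scene c4 92 [0.4097 0.1809 0.0122] [0.4409 0.1997 0.0223]
scene c4 10 [0.4093 0.0001 0.0121] [0.417  0.0094 0.0139]
scene c3 345 [ 0.341  -0.2092  0.012 ] [ 0.4806 -0.1851  0.0304]
scene c3 514 [ 0.4251 -0.1334  0.0122] [ 0.466  -0.0944  0.064 ]
scene c2 361 [ 0.4696 -0.2945  0.0122] [ 0.5029 -0.2624  0.0526]
[[-0.9625  0.2713  0.    ]
 [ 0.2713  0.9625  0.0001]
 [ 0.      0.0001 -1.    ]]
{'camera_matrix': array([[330.6652,   0.    , 320.353 ],
       [  0.    , 330.6652, 202.3746],
       [  0.    ,   0.    ,   1.    ]]), 'tool_from_camera': array([[ 0.0001, -0.9652, -0.2614,  0.0728],
       [ 1.    ,  0.0003, -0.0007,  0.0008],
       [ 0.0008, -0.2614,  0.9652, -0.1956],
       [ 0.    ,  0.    ,  0.    ,  1.    ]])}
```

View pics/w0.png

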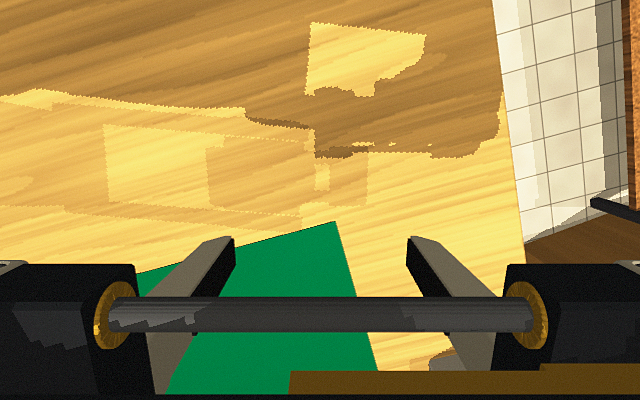

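```bash
python3 -m handwheel '0.49 -0.43 0 0 0 -0.883;0.49 -0.43 0 0 0 -0.883;0.49 -0.43 0 0 0 -0.883;0.49 -0.43 0 0 0 -0.883;0.49 -0.43 0 0 0 -0.883' -1 15
```

```text
t: 1.15
tool_pos: [0.3139, 0.4451, 0.1896]
orientation: [1.477, 2.771, 0.0]
force: [-0.6, 0.8, -0.5]
opening: 0.0928
```

```bash
python3 -m handwheel '0.483 -0.418 -0.15 0 0 -0.883;0.483 -0.418 -0.15 0 0 -0.883;0.483 -0.418 -0.15 0 0 -0.883;0.483 -0.418 -0.15 0 0 -0.883;0.483 -0.418 -0.15 0 0 -0.883'
```

```text
t: 1.65
tool_pos: [0.4576, 0.3185, 0.1425]
orientation: [2.331, 2.104, -0.004]
force: [-0.8, 1.1, -0.4]
opening: 0.0931
```

```bash
cat >> h.py <<'E'
from scipy.spatial.transform import Rotation as R
def wrist():
    s=robot.read_state(); p,d=robot.read_camera("wrist")
    m=robot.camera_model("wrist");T=np.eye(4);T[:3,:3]=R.from_rotvec(s["orientation"]).as_matrix();T[:3,3]=s["tool_pos"]
    T=T@m["tool_from_camera"];K=m["camera_matrix"]
    v,u=np.mgrid[:400,:640]
    c=np.stack([(u-K[0,2])/K[0,0]*d,(v-K[1,2])/K[1,1]*d,d],-1)
    return s,p,d,c@T[:3,:3].T+T[:3,3]
def yaw(s):
    y=R.from_rotvec(s["orientation"]).as_matrix()[:,1]; return np.degrees(np.arctan2(y[1],y[0]))
E
python3 - <<'E'
from h import *
np.set_printoptions(precision=4,suppress=True)
s,p,d,P=wrist(); cv2.imwrite("pics/w1.png",p[:,:,::-1])
print(s["t"],s["tool_pos"],yaw(s))
for r in robot.silhouettes("wrist","cap_1"):
    X=P[r["pixels"]&(d>0)]; hi=np.percentile(X[:,2],95); T=X[X[:,2]>hi-.006]
    print(r["conf"],r["rect"],hi,(np.percentile(T,2,0)+np.percentile(T,98,0))/2,np.ptp(T,0))
E
```

```text
1.65 [0.4576 0.3185 0.1425] -5.84957366514897
0.86 [318.0, 186.5, 25.7, 27.6] 0.03436650976577641 [0.455  0.3248 0.0333] [0.0229 0.0225 0.0097]
0.61 [313.4, 363.8, 34.8, 14.4] 0.021690092891420376 [0.426  0.1061 0.0195] [0.0289 0.0088 0.0078]
```

View pics/w1.png

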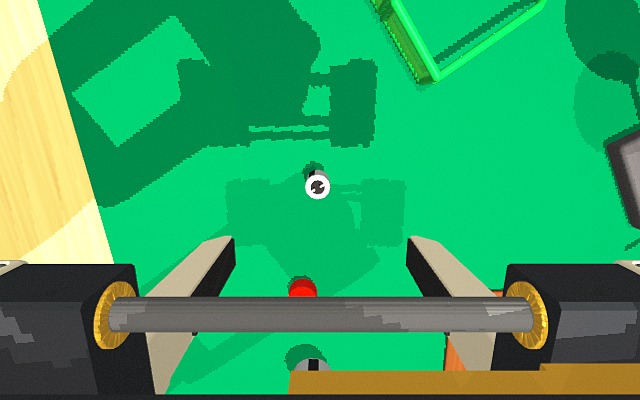

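```bash
python3 -m handwheel '0 0.003 -0.3 0 0 0;0 0.003 -0.3 0 0 0;0 0.003 -0.3 0 0 0;0 0.003 -0.3 0 0 0'; python3 -c "
from h import *
s=robot.read_state();print(yaw(s),s['dq'])"
```

```text
t: 2.15
tool_pos: [0.4538, 0.3244, 0.0548]
orientation: [-2.317, -2.121, 0.002]
force: [-0.0, 0.5, 1.4]
opening: 0.0929
-5.044696339008009 [-0.00202311 -0.03501399 -0.04981614 -0.0009667  -0.00010442  0.00799174]
```

```bash
python3 -m handwheel '0 0 -0.157 0 0 0;0 0 -0.157 0 0 0;0 0 -0.157 0 0 0' && python3 -m handwheel '0 0 0 0 0 0;0 0 0 0 0 0;0 0 0 0 0 0;0 0 0 0 0 0;0 0 0 0 0 0' 1 15;python3 -m handwheel '0 0 0 0 0 0;0 0 0 0 0 0;0 0 0 0 0 0;0 0 0 0 0 0'
```

```text
t: 2.45
tool_pos: [0.4552, 0.3248, 0.0093]
orientation: [2.319, 2.119, 0.002]
force: [-0.2, -0.2, -0.1]
opening: 0.0931
t: 2.95
tool_pos: [0.4549, 0.3241, 0.0076]
orientation: [2.32, 2.118, 0.001]
force: [1.1, -0.6, 0.2]
opening: 0.0573
t: 3.35
tool_pos: [0.4546, 0.324, 0.0071]
orientation: [-2.32, -2.118, 0.0]
force: [-0.2, -0.3, -0.5]
opening: 0.0259
```

```bash
python3 -m handwheel '0 0 0 0 0 0;0 0 0 0 0 0;0 0 0.15 0 0 0;0 0 0.3 0 0 0;0 0 0.4 0 0 0' 1 15; python3 -c "
from h import *
s,p,d,P=wrist();cv2.imwrite('pics/w2.png',p[:,:,::-1])"
```

```text
t: 3.85
tool_pos: [0.4557, 0.3246, 0.1306]
orientation: [2.32, 2.118, 0.005]
force: [0.5, 0.1, 0.7]
opening: 0.0006
```

View pics/w2.png

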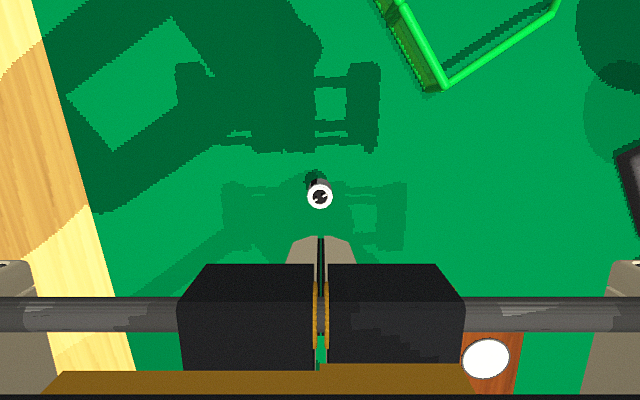

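The jaws shut empty and cap_1 is still standing under the TCP at (320,196). I'll try again and wait for the grip to settle before lifting.

```bash
python3 - <<'E'
from h import *
np.set_printoptions(precision=4,suppress=True)
s,p,d,P=wrist(); print(s["tool_pos"],s["opening"])
m=(P[...,2]>.025)&(P[...,2]<.045)&(abs(P[...,0]-.455)<.04)&(abs(P[...,1]-.324)<.04)&(d>0)
T=P[m]; print(T.min(0),T.max(0),(T.min(0)+T.max(0))/2)
E
python3 -m handwheel '0 0 0 0 0 0;0 0 0 0 0 0;0 0 0 0 0 0;0 0 0 0 0 0;0 0 0 0 0 0' -1 25; python3 -m handwheel '0 0 0 0 0 0;0 0 0 0 0 0;0 0 0 0 0 0'; python3 -m handwheel '0 0 -0.2 0 0 0;0 0 -0.3 0 0 0;0 0 -0.403 0 0 0;0 0 -0.403 0 0 0'
```

```text
[0.4581 0.3261 0.136 ] 0.0007941839263596409
[0.443  0.3125 0.0252] [0.4666 0.3363 0.0381] [0.4548 0.3244 0.0316]
t: 4.45
tool_pos: [0.4542, 0.3237, 0.1263]
orientation: [-2.32, -2.118, 0.002]
force: [-0.3, 0.2, -0.1]
opening: 0.0359
t: 4.75
tool_pos: [0.4547, 0.324, 0.1272]
orientation: [-2.32, -2.118, -0.0]
force: [0.4, 0.1, 0.3]
opening: 0.0601
t: 5.15
tool_pos: [0.4506, 0.3216, 0.0011]
orientation: [-2.319, -2.117, 0.014]
force: [-0.0, -0.8, -0.5]
opening: 0.0912
```

```bash
python3 -m handwheel '0 0 0 0 0 0;0 0 0 0 0 0;0 0 0 0 0 0;0 0 0 0 0 0;0 0 0 0 0 0' 1 25;python3 -m handwheel '0 0 0 0 0 0;0 0 0 0 0 0;0 0 0 0 0 0;0 0 0 0 0 0;0 0 0 0 0 0'; python3 -m handwheel '0 0 0 0 0 0;0 0 0 0 0 0';python3 -m handwheel '0 0 0 0 0 0;0 0 0 0 0 0';python3 -c "
from h import *
s,p,d,P=wrist();cv2.imwrite('pics/w3.png',p[:,:,::-1])"
```

```text
t: 5.65
tool_pos: [0.4554, 0.3244, 0.0075]
orientation: [2.32, 2.118, 0.003]
force: [1.0, 0.1, 0.2]
opening: 0.0576
t: 6.15
tool_pos: [0.4546, 0.324, 0.0063]
orientation: [-2.32, -2.118, 0.0]
force: [-0.8, 0.1, -0.4]
opening: 0.0173
t: 6.35
tool_pos: [0.4547, 0.324, 0.0063]
orientation: [-2.32, -2.118, -0.0]
force: [-0.2, 0.6, -0.6]
opening: 0.0029
t: 6.55
tool_pos: [0.4547, 0.324, 0.0063]
orientation: [-2.32, -2.118, 0.0]
force: [0.1, -0.2, -0.3]
opening: 0.0002
```

View pics/w3.png

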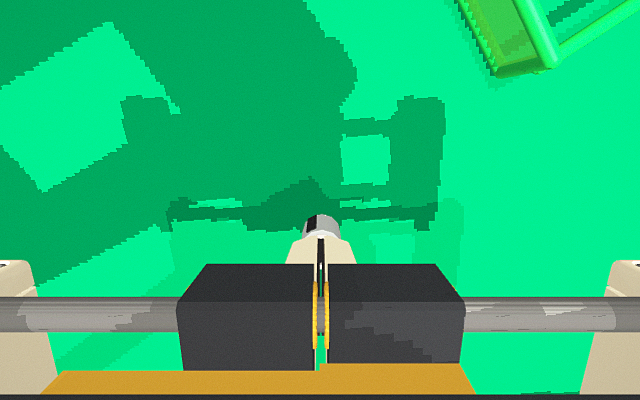

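```bash
python3 - <<'E'
from h import *
np.set_printoptions(precision=4,suppress=True)
s,p,d,P=wrist(); print(s["tool_pos"],s["opening"],s["t"],s["force"])
for v in range(205,300,5): print(v,p[v,312],d[v,312],P[v,312])
cv2.imwrite("pics/w3z.png",cv2.resize(p[190:290,260:380,::-1],None,fx=6,fy=6))
for c in ["top","scene"]:
    p,d=robot.read_camera(c);Q=cloud(c,d);m=(Q[...,2]>.02)&(abs(Q[...,0]-.455)<.06)&(abs(Q[...,1]-.324)<.06)&(d>0)
    T=Q[m];print(c,len(T),T.min(0),T.max(0)); cv2.imwrite(f"pics/{c}3.png",p[:,:,::-1])
E
```

```text
[0.4547 0.324  0.0064] 0.0005446146652824423 6.6 [0.2286 0.0114 0.6741]
205 [  0 138  77] 0.20663655 [0.4509 0.3419 0.003 ]
210 [  0 140  78] 0.20764591 [0.4506 0.3386 0.0028]
215 [  0 148  81] 0.20919107 [0.4502 0.3352 0.0022]
220 [38 30 31] 0.19885549 [0.4505 0.3353 0.0129]
225 [34 32 36] 0.18993755 [0.4507 0.3353 0.0221]
230 [154 161 151] 0.18206337 [0.4509 0.3353 0.0303]
235 [231 232 222] 0.17920808 [0.4509 0.3336 0.0337]
240 [233 224 190] 0.17086111 [0.4511 0.3341 0.0422]
245 [232 222 183] 0.16528833 [0.4512 0.3337 0.0481]
250 [233 224 187] 0.15907869 [0.4514 0.3338 0.0545]
255 [233 224 187] 0.15201874 [0.4516 0.3344 0.0616]
260 [234 228 191] 0.14749978 [0.4517 0.3341 0.0664]
265 [35 36 44] 0.082827345 [0.4558 0.3605 0.1261]
270 [36 39 43] 0.07969851 [0.4559 0.3607 0.1293]
275 [37 42 46] 0.077191554 [0.456  0.3608 0.1319]
280 [38 39 44] 0.075050995 [0.456  0.3607 0.1342]
285 [64 59 50] 0.07300858 [0.4561 0.3606 0.1363]
290 [66 58 47] 0.0717532 [0.4561 0.3602 0.1377]
295 [88 72 52] 0.06855977 [0.4562 0.3608 0.1408]
top 8584 [0.395  0.264  0.0219] [0.515  0.3839 0.4842]
scene 6333 [0.3953 0.2799 0.0203] [0.5148 0.3784 0.3475]
```

View pics/w3z.png

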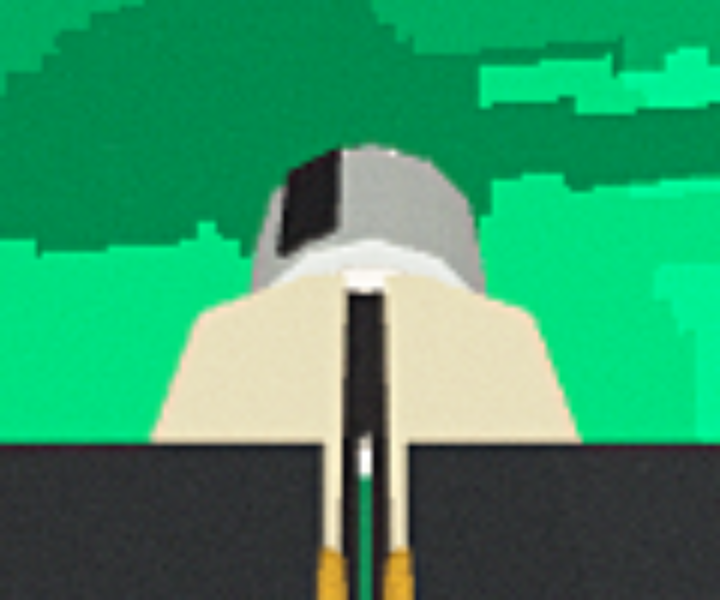

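View pics/scene3.png

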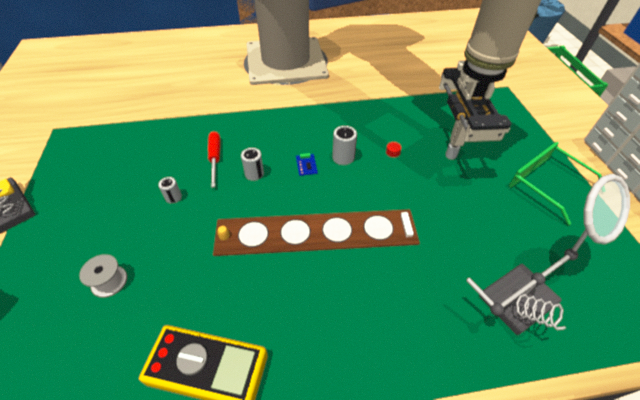

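```bash
python3 -m handwheel '0 0 0.1 0 0 0;0 0 0.2 0 0 0;0 0 0.2 0 0 0;0 0 0.2 0 0 0'; python3 - <<'E'
from h import *
np.set_printoptions(precision=4,suppress=True)
s,p,d,P=wrist(); print(s["tool_pos"],s["opening"],s["t"],s["force"])
for v in range(190,266,4): print(v,p[v,310],d[v,310],P[v,310]-s["tool_pos"])
cv2.imwrite("pics/w4z.png",cv2.resize(p[160:280,240:400,::-1],None,fx=5,fy=5))
p,d=robot.read_camera("scene");cv2.imwrite("pics/s4z.png",cv2.resize(p[40:190,400:540,::-1],None,fx=4,fy=4))
E
```

```text
t: 7.15
tool_pos: [0.4555, 0.3245, 0.0673]
orientation: [2.32, 2.118, 0.003]
force: [-0.4, -0.7, 0.7]
opening: 0.0006
[0.4555 0.3245 0.0673] 0.0005581836236526904 7.15 [-0.4365 -0.7492  0.671 ]
190 [  0 130  74] 0.26723608 [-0.0073  0.0136 -0.0649]
194 [  0 133  73] 0.2691964 [-0.0077  0.0101 -0.0659]
198 [29 19 29] 0.25723365 [-0.0073  0.0099 -0.0535]
202 [24 24 23] 0.24494837 [-0.0069  0.01   -0.0408]
206 [255 255 255] 0.23979926 [-0.0069  0.0086 -0.0351]
210 [255 255 255] 0.23967235 [-0.0072  0.0058 -0.0342]
214 [255 255 255] 0.24154691 [-0.0075  0.0025 -0.0353]
218 [255 255 255] 0.24181262 [-0.0078 -0.0004 -0.0347]
222 [255 255 255] 0.24073036 [-0.008  -0.0029 -0.033 ]
226 [255 255 255] 0.24532099 [-0.0085 -0.0072 -0.0365]
230 [  0 211 108] 0.27702093 [-0.0107 -0.0207 -0.0657]
234 [  0 215 118] 0.27654538 [-0.011  -0.0238 -0.0643]
238 [223 208 176] 0.17363423 [-0.0048  0.0101  0.033 ]
242 [226 212 178] 0.16822115 [-0.0046  0.0101  0.0386]
246 [222 208 175] 0.16269119 [-0.0044  0.0103  0.0443]
250 [223 211 177] 0.15881763 [-0.0043  0.01    0.0484]
254 [220 212 175] 0.15335615 [-0.0041  0.0103  0.0539]
258 [226 214 182] 0.14962472 [-0.0041  0.0101  0.0578]
262 [235 221 183] 0.14605497 [-0.004   0.0099  0.0616]
```

View pics/w4z.png

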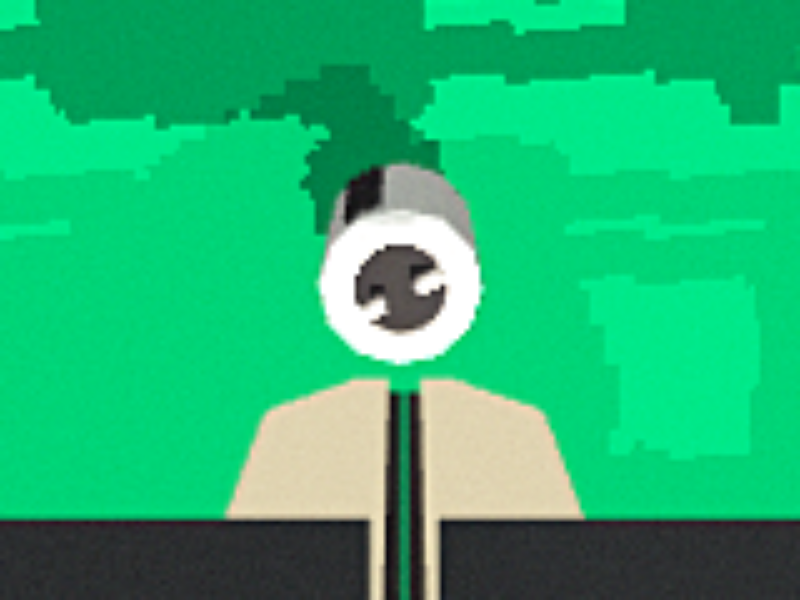

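View pics/s4z.png

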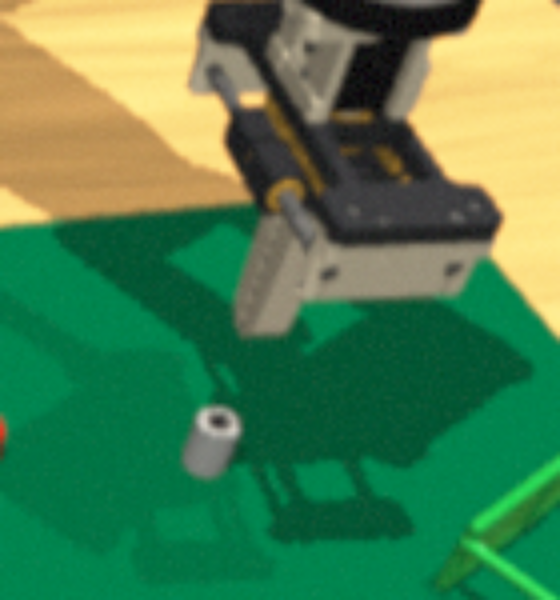

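The wrist depth shows the real fingertips end about 31 mm behind the reported TCP, so both closes were above the can. The cap is untouched at about (0.455, 0.324). I'll work with tip z = TCP z + 0.031 from here and watch the force as I go down.

```bash
python3 -m handwheel '0 0 0 0 0 0;0 0 0 0 0 0;0 0 0 0 0 0;0 0 0 0 0 0;0 0 0 0 0 0' -1 20; python3 -m handwheel '0 0 0 0 0 0;0 0 0 0 0 0'; python3 -m handwheel '0 0 -0.1 0 0 0;0 0 -0.2 0 0 0;0 0 -0.25 0 0 0;0 0 -0.25 0 0 0'; python3 -m handwheel '0 0 -0.02 0 0 0;0 0 -0.04 0 0 0;0 0 -0.04 0 0 0'
```

```text
t: 7.75
tool_pos: [0.4546, 0.324, 0.0662]
orientation: [-2.32, -2.118, 0.0]
force: [0.4, -0.8, -0.6]
opening: 0.0359
t: 7.95
tool_pos: [0.4547, 0.324, 0.0664]
orientation: [2.32, 2.118, 0.0]
force: [0.3, -0.4, 0.9]
opening: 0.0515
t: 8.35
tool_pos: [0.4525, 0.3227, -0.0114]
orientation: [-2.319, -2.117, 0.008]
force: [-0.8, -0.1, 0.1]
opening: 0.0833
t: 8.65
tool_pos: [0.455, 0.3241, -0.0205]
orientation: [2.32, 2.118, 0.001]
force: [-0.3, -0.5, -0.4]
opening: 0.0931
```

```bash
python3 -m handwheel '0 0 0 0 0 0;0 0 0 0 0 0;0 0 0 0 0 0;0 0 0 0 0 0;0 0 0 0 0 0' 1 20;python3 -m handwheel '0 0 0 0 0 0;0 0 0 0 0 0;0 0 0 0 0 0;0 0 0 0 0 0;0 0 0 0 0 0'; python3 -m handwheel '0 0 0 0 0 0;0 0 0 0 0 0'
```

```text
t: 9.15
tool_pos: [0.4548, 0.324, -0.0205]
orientation: [2.32, 2.118, 0.0]
force: [0.0, -0.1, 0.1]
opening: 0.0576
t: 9.65
tool_pos: [0.4547, 0.324, -0.0207]
orientation: [-2.32, -2.118, 0.0]
force: [0.1, -0.1, -0.4]
opening: 0.0236
t: 9.85
tool_pos: [0.4547, 0.324, -0.0207]
orientation: [-2.32, -2.118, 0.0]
force: [0.0, -1.3, -0.3]
opening: 0.0235
```

```bash
python3 -m handwheel '0 0 0.05 0 0 0;0 0 0.15 0 0 0;0 0 0.3 0 0 0;0 0 0.4 0 0 0;0.1 -0.1 0.4 0 0 0'; python3 -m handwheel '0.2 -0.7 0 0 0 0;0.2 -0.7 0 0 0 0;0.2 -0.7 0 0 0 0;0.2 -0.7 0 0 0 0;0.2 -0.7 0 0 0 0'; python3 -m handwheel '0.197 -0.69 0 0 0 0;0.197 -0.69 0 0 0 0;0.197 -0.69 0 0 0 0;0.197 -0.69 0 0 0 0;0.197 -0.69 0 0 0 0';python3 -m handwheel '0 0 0 0 0 0;0 0 0 0 0 0'
python3 - <<'E'
from h import *
s,p,d,P=wrist();cv2.imwrite('pics/w5.png',p[:,:,::-1]);print(s["tool_pos"],yaw(s))
E
```

```text
t: 10.35
tool_pos: [0.4864, 0.2987, 0.107]
orientation: [2.314, 2.123, 0.016]
force: [1.0, 1.0, -0.0]
opening: 0.0238
t: 10.85
tool_pos: [0.5459, 0.0798, 0.1009]
orientation: [2.322, 2.113, 0.001]
force: [0.5, 0.6, -0.3]
opening: 0.0239
t: 11.35
tool_pos: [0.6046, -0.128, 0.1008]
orientation: [2.322, 2.112, 0.0]
force: [-0.4, 0.6, -0.5]
opening: 0.0234
t: 11.55
tool_pos: [0.6037, -0.1223, 0.0998]
orientation: [-2.32, -2.117, -0.001]
force: [1.1, 0.1, -0.3]
opening: 0.0234
[ 0.60365167 -0.12228567  0.09977297] -5.238493829295054
```

View pics/w5.png

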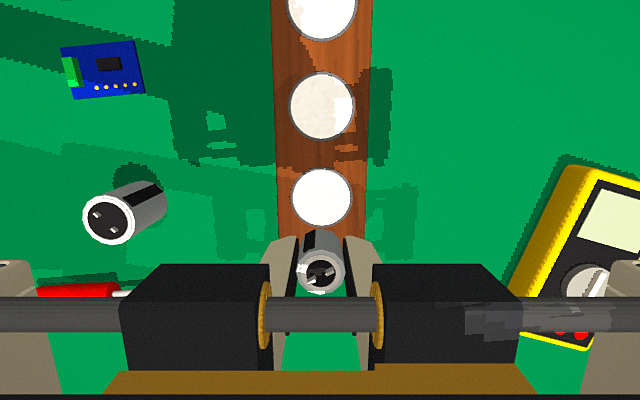

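Cap_1 is held at (320,270), terminals up. The board lies straight ahead with the marks at (322,197), (322,105) and (322,10). I'll use the wrist camera to check the mark row and the can's offset in the hand.

```bash
cat >> h.py <<'E'
def marks(s,p,d,P):
    hsv=cv2.cvtColor(p,cv2.COLOR_RGB2HSV)
    w=((hsv[...,1]<70)&(hsv[...,2]>150)&(d>0)&(P[...,0]>.55)&(P[...,0]<.68)&(abs(P[...,1])<.2)&(P[...,2]<.02)&(P[...,2]>-.01)).astype(np.uint8)
    n,l,st,c=cv2.connectedComponentsWithStats(w);o=[]
    for i in range(1,n):
        if st[i,4]>500:
            X=P[l==i];h,_=cv2.findContours((l==i).astype(np.uint8),0,1)[:2]
            o.append((st[i,:4].tolist(),(X.min(0)+X.max(0))/2,np.ptp(X,0)))
    return o
def incap(s,P,d,z0,z1):
    "cap in hand, tool-vertical: top ring extents relative to TCP, in tool x,y"
    Rm=R.from_rotvec(s["orientation"]).as_matrix(); Q=(P-s["tool_pos"])@Rm
    m=(d>0)&(abs(Q[...,0])<.035)&(abs(Q[...,1])<.035)&(P[...,2]>z0)&(P[...,2]<z1)
    return Q[m],m
E
python3 - <<'E'
from h import *
np.set_printoptions(precision=4,suppress=True)
s,p,d,P=wrist()
for o in marks(s,p,d,P): print(o)
v,u=np.mgrid[:400,:640]
m0=(u>297)&(u<345)&(v>228)&(v<295)
Rm=R.from_rotvec(s["orientation"]).as_matrix(); Q=(P-s["tool_pos"])@Rm
T=Q[m0&(d>0)]; print(np.histogram(T[:,2],20))
for vv in range(228,296,4): print(vv,Q[vv,320],p[vv,320])
print(Q[270,300:345:4])
E
```

```text
([289, 0, 66, 40], array([0.6179, 0.022 , 0.0094]), array([0.0505, 0.0297, 0.0055]))
([291, 75, 62, 65], array([ 0.6111, -0.0448,  0.0095]), array([0.0514, 0.0512, 0.0052]))
([292, 170, 59, 57], array([ 0.6038, -0.1223,  0.0089]), array([0.0519, 0.0525, 0.0048]))
(array([1745,  302,  267,  239,   77,    0,    0,    0,    0,    0,    0,
          0,    0,    0,    0,    0,    0,    0,  154,  306]), array([-0.0592, -0.0513, -0.0434, -0.0354, -0.0275, -0.0196, -0.0116,
       -0.0037,  0.0042,  0.0122,  0.0201,  0.028 ,  0.036 ,  0.0439,
        0.0519,  0.0598,  0.0677,  0.0757,  0.0836,  0.0915,  0.0995]))
228 [-0.0287 -0.0006  0.0901] [102  99  98]
232 [ 0.0122 -0.0004 -0.0306] [103 108 105]
236 [ 0.0121 -0.0004 -0.0363] [106 109 104]
240 [ 0.0116 -0.0004 -0.0406] [107 109 103]
244 [ 0.0122 -0.0003 -0.0472] [112 113 110]
248 [ 0.0119 -0.0003 -0.0515] [107 109 106]
252 [ 0.0105 -0.0003 -0.0527] [153 154 152]
256 [ 0.009  -0.0003 -0.054 ] [184 175 161]
260 [ 0.0071 -0.0003 -0.0543] [0 0 0]
264 [ 0.0049 -0.0003 -0.0539] [25 26 27]
268 [ 0.0034 -0.0003 -0.0549] [52 48 46]
272 [ 0.0003 -0.0003 -0.0529] [50 46 46]
276 [-0.0015 -0.0003 -0.0535] [48 46 42]
280 [-0.0027 -0.0003 -0.0552] [20 18 18]
284 [-0.0056 -0.0003 -0.0537] [23 23 26]
288 [-0.0079 -0.0003 -0.0534] [194 185 173]
292 [-0.0107 -0.0003 -0.0523] [247 249 245]
[[ 0.0017 -0.0098 -0.0537]
 [ 0.0019 -0.0078 -0.0541]
 [ 0.0021 -0.006  -0.0543]
 [ 0.0023 -0.0041 -0.0548]
 [ 0.0015 -0.0022 -0.0532]
 [ 0.0019 -0.0003 -0.0539]
 [ 0.0018  0.0016 -0.0537]
 [ 0.0028  0.0034 -0.0559]
 [ 0.0037  0.0052 -0.0577]
 [ 0.0015  0.0072 -0.0533]
 [ 0.0016  0.0091 -0.0535]
 [ 0.0016  0.011  -0.0534]]
```

```bash
python3 -m handwheel '0 0 -0.15 0 0 0;0 0 -0.27 0 0 0;0 0 -0.33 0 0 0;0 0 -0.35 0 0 0;0 0 -0.365 0 0 0'; python3 -m handwheel '0 0 -0.013 0 0 0;0 0 -0.013 0 0 0;0 0 -0.013 0 0 0'; python3 -m handwheel '0 0 0 0 0 0;0 0 0 0 0 0;0 0 0 0 0 0;0 0 0 0 0 0;0 0 0 0 0 0' -1; python3 -m handwheel '0 0 0 0 0 0;0 0 0 0 0 0;0 0 0.1 0 0 0;0 0 0.3 0 0 0;0 0 0.4 0 0 0'
```

```text
t: 12.15
tool_pos: [0.6038, -0.1217, -0.0101]
orientation: [-2.318, -2.12, 0.0]
force: [-0.5, 0.4, 0.7]
opening: 0.0237
t: 12.45
tool_pos: [0.6047, -0.1231, -0.0129]
orientation: [2.319, 2.117, 0.001]
force: [-0.2, 0.2, -0.6]
opening: 0.0238
t: 12.95
tool_pos: [0.6038, -0.1231, -0.014]
orientation: [2.32, 2.118, -0.0]
force: [0.1, -0.5, -0.2]
opening: 0.0591
t: 13.45
tool_pos: [0.6037, -0.123, 0.1078]
orientation: [2.32, 2.118, 0.0]
force: [1.5, -1.4, 0.9]
opening: 0.0924
```

```bash
python3 -m handwheel '0 -0.2 0 0 0 0;0 -0.2 0 0 0 0;0 -0.2 0 0 0 0;0 -0.2 0 0 0 0'; cat >> h.py <<'E'
def capcheck(cam,x,y,z,dia):
    p,d=robot.read_camera(cam);P=cloud(cam,d)
    m=(d>0)&(abs(P[...,0]-x)<.035)&(abs(P[...,1]-y)<.035)&(abs(P[...,2]-z)<.006)
    T=P[m];return np.round((T.min(0)+T.max(0))/2,4),np.round(np.ptp(T,0),4)
E
python3 - <<'E'
from h import *
np.set_printoptions(precision=4,suppress=True)
print(capcheck("top",.6036,-.1232,.039,.024),capcheck("scene",.6036,-.1232,.039,.024))
s,p,d,P=wrist();cv2.imwrite('pics/w6.png',p[:,:,::-1]);print(s["tool_pos"],yaw(s))
m=(d>0)&(abs(P[...,0]-.6036)<.03)&(abs(P[...,1]+.123)<.03)&(abs(P[...,2]-.038)<.005);T=P[m];print((T.min(0)+T.max(0))/2,np.ptp(T,0))
for o in marks(s,p,d,P): print(o)
for r in robot.silhouettes("wrist","cap_2"):
    X=P[r["pixels"]&(d>0)]; hi=np.percentile(X[:,2],95); T=X[X[:,2]>hi-.006]
    print(r["conf"],r["rect"],hi,(np.percentile(T,2,0)+np.percentile(T,98,0))/2,np.ptp(T,0))
E
```

```text
t: 13.85
tool_pos: [0.603, -0.1823, 0.1048]
orientation: [-2.319, -2.116, 0.001]
force: [0.1, 1.1, -0.5]
opening: 0.0929
(array([ 0.6029, -0.1208,  0.0388]), array([0.0223, 0.0218, 0.0091])) (array([ 0.6046, -0.1241,  0.0385]), array([0.0241, 0.0228, 0.0107]))
[ 0.6032 -0.1817  0.1048] -5.173782118546994
[ 0.6044 -0.1229  0.0387] [0.0229 0.0234 0.0081]
([284, 0, 64, 65], array([ 0.6111, -0.0464,  0.0093]), array([0.0511, 0.0481, 0.0053]))
([286, 98, 60, 63], array([ 0.604 , -0.123 ,  0.0096]), array([0.051 , 0.0529, 0.0048]))
0.87 [109.8, 141.0, 88.8, 51.4] 0.06021682743137017 [ 0.4447 -0.1128  0.0581] [0.0412 0.0392 0.0103]
0.72 [317.8, 132.9, 30.3, 27.1] 0.04037944562918697 [ 0.6044 -0.1231  0.0401] [0.0229 0.0234 0.0099]
0.52 [315.5, 129.5, 65.7, 62.0] 0.010425116074356498 [ 0.6042 -0.1225  0.0093] [0.0559 0.0559 0.0317]
```

View pics/w6.png

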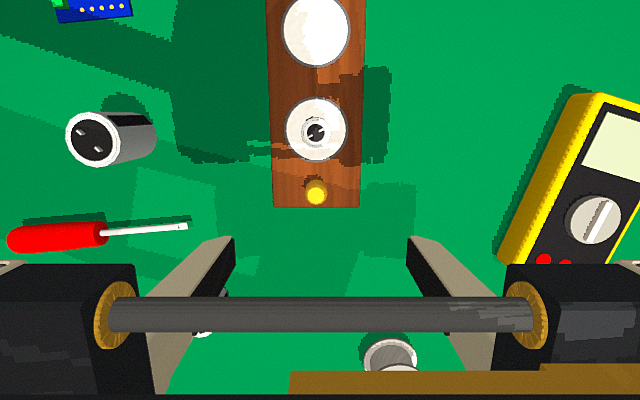

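```bash
python3 -m handwheel '-0.397 -0.312 0 0 0 0;-0.397 -0.312 0 0 0 0;-0.397 -0.312 0 0 0 0;-0.397 -0.312 0 0 0 0;-0.397 -0.312 0 0 0 0'; cat >> h.py <<'E'
def look(x,y,ztop,f):
    np.set_printoptions(precision=4,suppress=True)
    s,p,d,P=wrist();cv2.imwrite(f'pics/{f}.png',p[:,:,::-1]);print(s["t"],s["tool_pos"],yaw(s))
    m=(d>0)&(abs(P[...,0]-x)<.04)&(abs(P[...,1]-y)<.04)&(abs(P[...,2]-ztop)<.007);T=P[m];print((T.min(0)+T.max(0))/2,np.ptp(T,0))
E
python3 -c "
from h import *
look(.4847,-.2765,.046,'w7')"
```

```text
t: 14.55
tool_pos: [0.4842, -0.2767, 0.106]
orientation: [2.322, 2.116, 0.001]
force: [0.6, 1.1, -0.8]
opening: 0.0931
14.55 [ 0.4842 -0.2767  0.106 ] -5.31666329309179
[ 0.4852 -0.2773  0.0453] [0.0314 0.0314 0.0126]
```

View pics/w7.png

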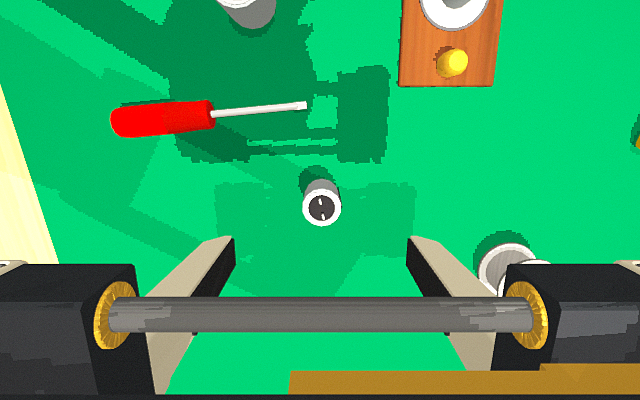

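Cap_2 is at (321,207), centred between the jaws to within 1 mm, and the screwdriver is clear. I'll go down and grip it.

```bash
python3 -m handwheel '0.002 -0.002 -0.1 0 0 0;0.002 -0.002 -0.25 0 0 0;0.002 -0.002 -0.35 0 0 0;0.002 -0.002 -0.399 0 0 0;0.002 -0.002 -0.399 0 0 0'; python3 -m handwheel '0 0 0 0 0 0;0 0 0 0 0 0;0 0 0 0 0 0;0 0 0 0 0 0;0 0 0 0 0 0' 1 20;python3 -m handwheel '0 0 0 0 0 0;0 0 0 0 0 0;0 0 0 0 0 0;0 0 0 0 0 0;0 0 0 0 0 0'; python3 -m handwheel '0 0 0.05 0 0 0;0 0 0.15 0 0 0;0 0 0.3 0 0 0;0 0 0.4 0 0 0;0 0 0.4 0 0 0'; python3 -c "
from h import *
s=robot.read_state();print(s['tool_pos'],s['force'])"
```

```text
t: 15.1
tool_pos: [0.4844, -0.2749, -0.0162]
orientation: [-2.315, -2.117, 0.001]
force: [-0.7, 0.3, 0.6]
opening: 0.0932
t: 15.6
tool_pos: [0.4858, -0.2776, -0.013]
orientation: [2.319, 2.117, 0.0]
force: [-0.5, -0.2, 0.1]
opening: 0.0574
t: 16.1
tool_pos: [0.4852, -0.2772, -0.0138]
orientation: [-2.32, -2.118, 0.0]
force: [0.7, -1.0, -0.1]
opening: 0.0319
t: 16.6
tool_pos: [0.4888, -0.2796, 0.1136]
orientation: [2.313, 2.111, 0.004]
force: [1.0, 0.5, 0.3]
opening: 0.0317
[ 0.48879639 -0.27958729  0.11359259] [0.96104753 0.47066726 0.31036464]
```

```bash
python3 -m handwheel '0.419 0.772 0 0 0 0;0.419 0.772 0 0 0 0;0.419 0.772 0 0 0 0;0.419 0.772 0 0 0 0;0.419 0.772 0 0 0 0';  python3 -c "
from h import *
s=robot.read_state();print(s['tool_pos'],s['opening'])"
```

```text
t: 17.1
tool_pos: [0.6048, -0.0556, 0.1062]
orientation: [-2.32, -2.118, 0.0]
force: [1.2, -0.5, -0.4]
opening: 0.0316
[ 0.60483927 -0.05555047  0.10617808] 0.0316169194887597
```

```bash
python3 -m handwheel '0 0 0 0 0 0;0 0 0 0 0 0;0 0 0 0 0 0';  python3 - <<'E'
from h import *
np.set_printoptions(precision=4,suppress=True)
s,p,d,P=wrist();cv2.imwrite("pics/w8.png",p[:,:,::-1]);print(s["tool_pos"],yaw(s))
for o in marks(s,p,d,P): print(o)
Rm=R.from_rotvec(s["orientation"]).as_matrix(); Q=(P-s["tool_pos"])@Rm
print(Q[225:300:5,320])
E
```

```text
t: 17.4
tool_pos: [0.6039, -0.0581, 0.1059]
orientation: [-2.32, -2.117, 0.001]
force: [0.7, 0.2, -1.3]
opening: 0.0313
[ 0.6039 -0.0581  0.1059] -5.232926138187231
([298, 0, 63, 24], array([0.6246, 0.0921, 0.009 ]), array([0.0486, 0.0192, 0.0047]))
([297, 54, 62, 68], array([0.6179, 0.0337, 0.0092]), array([0.0515, 0.0535, 0.0059]))
([297, 152, 62, 59], array([ 0.6111, -0.0457,  0.0096]), array([0.0553, 0.0532, 0.0049]))
[[ 0.0158 -0.0004 -0.0296]
 [ 0.0155 -0.0004 -0.0367]
 [ 0.0159 -0.0003 -0.0448]
 [ 0.0156 -0.0003 -0.0505]
 [ 0.0154 -0.0003 -0.0562]
 [ 0.0141 -0.0003 -0.0588]
 [ 0.0127 -0.0003 -0.0609]
 [ 0.0098 -0.0003 -0.06  ]
 [ 0.0079 -0.0003 -0.061 ]
 [ 0.0048 -0.0003 -0.0598]
 [ 0.0045 -0.0003 -0.0639]
 [-0.0002 -0.0003 -0.0597]
 [-0.0023 -0.0003 -0.0605]
 [-0.0055 -0.0003 -0.0594]
 [-0.0071 -0.0003 -0.061 ]]
```

View pics/w8.png

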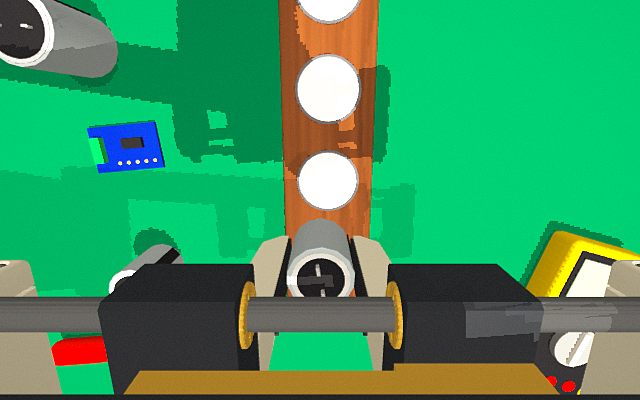

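```bash
python3 -m handwheel '0.024 0.042 -0.05 0 0 0;0.024 0.042 -0.2 0 0 0;0.024 0.042 -0.3 0 0 0;0.024 0.042 -0.35 0 0 0;0.024 0.042 -0.365 0 0 0'; python3 -m handwheel '0 0 -0.012 0 0 0;0 0 -0.012 0 0 0;0 0 -0.012 0 0 0;0 0 -0.012 0 0 0'
```

```text
t: 17.95
tool_pos: [0.6096, -0.0448, -0.0061]
orientation: [-2.319, -2.115, 0.004]
force: [-0.4, 0.1, -0.7]
opening: 0.0318
t: 18.35
tool_pos: [0.613, -0.0451, -0.0053]
orientation: [2.319, 2.117, 0.002]
force: [-0.5, -0.3, 0.1]
opening: 0.0319
```

```bash
python3 -m handwheel '0 0 0 0 0 0;0 0 0 0 0 0;0 0 0 0 0 0';python3 -m handwheel '0 0 0 0 0 0'
```

```text
t: 18.65
tool_pos: [0.6119, -0.0449, -0.0066]
orientation: [2.32, 2.118, 0.0]
force: [0.4, 0.3, -0.8]
opening: 0.0318
t: 18.75
tool_pos: [0.6117, -0.0449, -0.0068]
orientation: [2.32, 2.118, -0.0]
force: [1.0, -0.1, -0.8]
opening: 0.0321
```

```bash
python3 -m handwheel '-0.002 -0.002 -0.002 0 0 0;-0.002 -0.002 -0.002 0 0 0;-0.002 -0.002 -0.002 0 0 0'; python3 -m handwheel '0 0 0 0 0 0;0 0 0 0 0 0;0 0 0 0 0 0;0 0 0 0 0 0;0 0 0 0 0 0' -1; python3 -m handwheel '0 0 0 0 0 0;0 0 0 0 0 0;0 0 0.1 0 0 0;0 0 0.3 0 0 0;0 0 0.4 0 0 0'; python3 -m handwheel '-0.2 -0.23 0 0 0 0;-0.4 -0.23 0 0 0 0;-0.557 -0.23 0 0 0 0;-0.557 -0.23 0 0 0 0;-0.557 -0.23 0 0 0 0'; python3 -c "
from h import *
look(.444,-.1126,.06,'w9');s,p,d,P=wrist()
for o in marks(s,p,d,P): print(o)
print(capcheck('top',.611,-.0455,.052,0),capcheck('scene',.611,-.0455,.052,0))
"
```

```text
t: 19.05
tool_pos: [0.611, -0.0455, -0.0076]
orientation: [-2.32, -2.118, 0.0]
force: [-0.4, -0.2, -1.0]
opening: 0.0317
t: 19.55
tool_pos: [0.6112, -0.0455, -0.0074]
orientation: [2.32, 2.118, 0.0]
force: [-0.2, -0.0, 0.3]
opening: 0.067
t: 20.05
tool_pos: [0.6111, -0.0455, 0.1144]
orientation: [2.32, 2.118, 0.0]
force: [0.2, -0.1, 0.7]
opening: 0.0928
t: 20.55
tool_pos: [0.4395, -0.1146, 0.1113]
orientation: [-2.32, -2.114, 0.003]
force: [1.0, -0.6, -0.3]
opening: 0.0932
20.55 [ 0.4395 -0.1146  0.1113] -5.3151542071779865
[ 0.4434 -0.1126  0.0588] [0.0388 0.0392 0.0116]
([490, 0, 64, 32], array([0.6176, 0.0197, 0.009 ]), array([0.0512, 0.0252, 0.0048]))
([478, 66, 55, 63], array([ 0.6074, -0.0448,  0.011 ]), array([0.0452, 0.0514, 0.0077]))
([468, 159, 56, 55], array([ 0.6038, -0.1228,  0.0125]), array([0.0511, 0.0524, 0.0121]))
(array([ 0.6092, -0.0449,  0.0516]), array([0.0293, 0.0291, 0.0086])) (array([ 0.6116, -0.0472,  0.0516]), array([0.0324, 0.0307, 0.0108]))
```

View pics/w9.png

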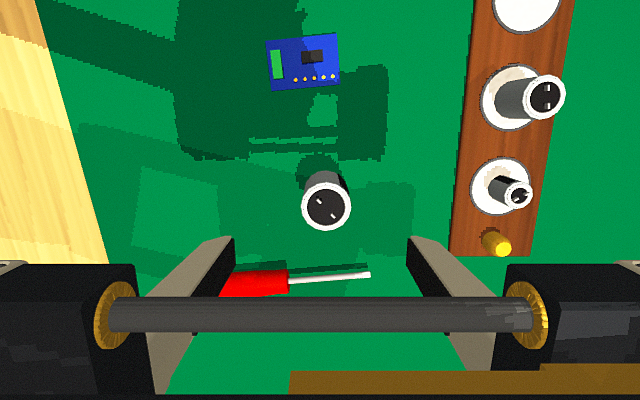

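Caps 1 and 2 stand on their marks at (513,193) and (538,97). Cap_3 is at (326,206), ready to grasp.

```bash
python3 -m handwheel '0 0.006 -0.05 0 0 0;0 0.006 -0.2 0 0 0;0 0.006 -0.32 0 0 0;0 0.006 -0.395 0 0 0;0 0.006 -0.395 0 0 0'; python3 -m handwheel '0 0 0 0 0 0;0 0 0 0 0 0;0 0 0 0 0 0;0 0 0 0 0 0;0 0 0 0 0 0' 1 25;python3 -m handwheel '0 0 0 0 0 0;0 0 0 0 0 0;0 0 0 0 0 0;0 0 0 0 0 0;0 0 0 0 0 0'; python3 -m handwheel '0 0 0.05 0 0 0;0 0 0.15 0 0 0;0 0 0.3 0 0 0;0 0 0.4 0 0 0;0 0 0.4 0 0 0'; python3 -c "
from h import *
s=robot.read_state();print(s['tool_pos'],s['force'])"
```

```text
t: 21.25
tool_pos: [0.4418, -0.1112, -0.0096]
orientation: [-2.315, -2.115, 0.005]
force: [-0.9, 0.1, -0.0]
opening: 0.0928
t: 21.75
tool_pos: [0.4447, -0.1129, -0.0051]
orientation: [2.319, 2.117, 0.001]
force: [0.4, 0.1, 0.5]
opening: 0.0577
t: 22.25
tool_pos: [0.4441, -0.1127, -0.0059]
orientation: [2.32, 2.118, -0.0]
force: [-0.6, 0.4, 3.4]
opening: 0.0396
t: 22.75
tool_pos: [0.4473, -0.1139, 0.1192]
orientation: [2.315, 2.113, 0.006]
force: [0.8, 0.4, -0.7]
opening: 0.0398
[ 0.44731415 -0.1138747   0.11915258] [ 0.78509255  0.4079825  -0.69150907]
```

```bash
python3 -m handwheel '0.58 0.483 0 0 0 0;0.58 0.483 0 0 0 0;0.58 0.483 0 0 0 0;0.58 0.483 0 0 0 0;0.58 0.483 0 0 0 0'; python3 -m handwheel '0 0 0 0 0 0;0 0 0 0 0 0;0 0 0 0 0 0;0 0 0 0 0 0'; python3 - <<'E'
from h import *
np.set_printoptions(precision=4,suppress=True)
s,p,d,P=wrist();cv2.imwrite("pics/w10.png",p[:,:,::-1]);print(s["tool_pos"],yaw(s))
for o in marks(s,p,d,P): print(o)
Rm=R.from_rotvec(s["orientation"]).as_matrix(); Q=(P-s["tool_pos"])@Rm
print(Q[225:320:6,320])
E
```

```text
t: 23.25
tool_pos: [0.6194, 0.0351, 0.112]
orientation: [-2.317, -2.119, 0.001]
force: [-0.0, 0.2, -0.7]
opening: 0.0398
t: 23.65
tool_pos: [0.6172, 0.0312, 0.1138]
orientation: [-2.321, -2.116, 0.001]
force: [0.3, -0.3, 0.2]
opening: 0.0399
[0.6172 0.0312 0.1138] -5.283033576855664
([291, 28, 62, 19], array([0.6303, 0.1643, 0.0137]), array([0.0509, 0.0186, 0.0126]))
([292, 71, 62, 65], array([0.6258, 0.1116, 0.009 ]), array([0.0537, 0.0538, 0.0048]))
([292, 163, 60, 50], array([0.6182, 0.0356, 0.0093]), array([0.0553, 0.0481, 0.0051]))
[[ 0.0197 -0.0004 -0.041 ]
 [ 0.0197 -0.0003 -0.0497]
 [ 0.0194 -0.0003 -0.0565]
 [ 0.0198 -0.0003 -0.0645]
 [ 0.0173 -0.0003 -0.0651]
 [ 0.0145 -0.0003 -0.0649]
 [ 0.0118 -0.0003 -0.0653]
 [ 0.0095 -0.0003 -0.0662]
 [ 0.0065 -0.0003 -0.0659]
 [ 0.0028 -0.0003 -0.0645]
 [ 0.0004 -0.0003 -0.0653]
 [-0.003  -0.0003 -0.0645]
 [ 0.032  -0.0002 -0.1272]
 [ 0.0312 -0.0002 -0.1286]
 [ 0.0312 -0.0002 -0.1309]
 [ 0.0298 -0.0002 -0.1311]]
```

View pics/w10.png

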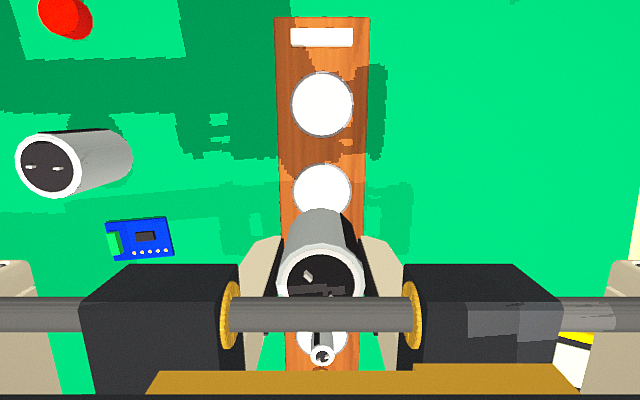

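```bash
python3 -m handwheel '0 0.003 -0.05 0 0 0;0 0.003 -0.2 0 0 0;0 0.003 -0.3 0 0 0;0 0.003 -0.34 0 0 0;0 0.003 -0.358 0 0 0'; python3 -m handwheel '0 0 -0.005 0 0 0;0 0 -0.01 0 0 0;0 0 -0.01 0 0 0;0 0 -0.01 0 0 0;0 0 -0.01 0 0 0';python3 -m handwheel '0 0 0 0 0 0;0 0 0 0 0 0;0 0 0 0 0 0;0 0 0 0 0 0'
```

```text
t: 24.2
tool_pos: [0.6164, 0.0329, 0.0045]
orientation: [-2.319, -2.116, 0.004]
force: [-0.3, -0.8, -1.1]
opening: 0.0399
t: 24.7
tool_pos: [0.6187, 0.0331, 0.0045]
orientation: [2.319, 2.117, 0.001]
force: [0.1, -0.6, -1.4]
opening: 0.0397
t: 25.1
tool_pos: [0.618, 0.0331, 0.0036]
orientation: [-2.32, -2.118, 0.0]
force: [0.1, 0.3, -1.0]
opening: 0.0395
```

```bash
python3 -m handwheel '0 0 -0.005 0 0 0;0 0 -0.009 0 0 0;0 0 -0.009 0 0 0;0 0 -0.009 0 0 0'; python3 -m handwheel '0 0 0 0 0 0;0 0 0 0 0 0;0 0 0 0 0 0;0 0 0 0 0 0;0 0 0 0 0 0' -1; python3 -m handwheel '0 0 0 0 0 0;0 0 0 0 0 0;0 0 0.1 0 0 0;0 0 0.3 0 0 0;0 0 0.42 0 0 0'
```

```text
t: 25.5
tool_pos: [0.6179, 0.0331, 0.0008]
orientation: [-2.32, -2.118, 0.0]
force: [0.2, 0.0, -1.1]
opening: 0.0396
t: 26.0
tool_pos: [0.6181, 0.0331, 0.001]
orientation: [2.32, 2.118, 0.0]
force: [1.2, -0.8, -0.8]
opening: 0.0748
t: 26.5
tool_pos: [0.6173, 0.0331, 0.1278]
orientation: [-2.319, -2.117, 0.002]
force: [1.1, 0.1, 1.1]
opening: 0.093
```

```bash
python3 -m handwheel '-0.15 0.04 0 0 0 0;-0.3 0.08 0 0 0 0;-0.45 0.12 0 0 0 0;-0.6 0.17 0 0 0 0;-0.647 0.171 0 0 0 0'; python3 -m handwheel '0 0 0 0 0 0;0 0 0 0 0 0;0 0 0 0 0 0'; python3 -c "
from h import *
look(.424,.0845,.071,'w11')
print(capcheck('top',.618,.033,.065,0),capcheck('scene',.618,.033,.065,0))
"
```

```text
t: 27.0
tool_pos: [0.4202, 0.0856, 0.1261]
orientation: [-2.317, -2.119, 0.002]
force: [1.0, -0.1, 0.5]
opening: 0.093
t: 27.3
tool_pos: [0.4251, 0.0842, 0.1273]
orientation: [2.32, 2.117, 0.001]
force: [-0.5, 0.7, 0.0]
opening: 0.0932
27.3 [0.4251 0.0842 0.1273] -5.240638505976472
[0.4234 0.0855 0.0705] [0.0474 0.0483 0.0129]
(array([0.6164, 0.0346, 0.0646]), array([0.0391, 0.0384, 0.0111])) (array([0.6176, 0.0313, 0.0644]), array([0.0406, 0.0389, 0.0106]))
```

View pics/w11.png

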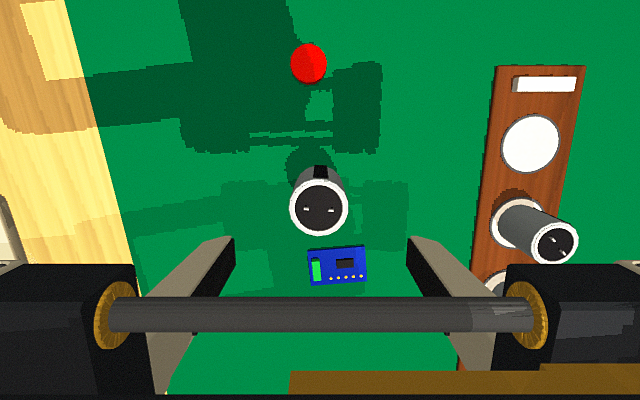

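Cap_3 is upright on mark_b. Cap_4 is at (319,207), between the jaws.

```bash
python3 -m handwheel '-0.002 0.002 -0.05 0 0 0;-0.002 0.002 -0.2 0 0 0;-0.002 0.002 -0.32 0 0 0;-0.002 0.002 -0.4 0 0 0;-0.002 0.002 -0.42 0 0 0'; python3 -m handwheel '0 0 0 0 0 0;0 0 0 0 0 0;0 0 0 0 0 0'; python3 -m handwheel '0 0 0 0 0 0;0 0 0 0 0 0;0 0 0 0 0 0;0 0 0 0 0 0;0 0 0 0 0 0' 1 30;python3 -m handwheel '0 0 0 0 0 0;0 0 0 0 0 0;0 0 0 0 0 0;0 0 0 0 0 0;0 0 0 0 0 0'; python3 -m handwheel '0 0 0.05 0 0 0;0 0 0.15 0 0 0;0 0 0.3 0 0 0;0 0 0.4 0 0 0;0 0 0.4 0 0 0'; python3 -m handwheel '0 0 0 0 0 0;0 0 0 0 0 0'
```

```text
t: 27.95
tool_pos: [0.4207, 0.0846, -0.0024]
orientation: [-2.318, -2.115, 0.008]
force: [-0.1, 0.2, 0.9]
opening: 0.0929
t: 28.25
tool_pos: [0.4251, 0.0851, 0.0027]
orientation: [2.319, 2.117, 0.004]
force: [0.9, -1.0, -0.3]
opening: 0.0929
t: 28.75
tool_pos: [0.4233, 0.085, 0.001]
orientation: [2.32, 2.118, 0.0]
force: [-0.2, -0.1, 0.9]
opening: 0.0574
t: 29.25
tool_pos: [0.4233, 0.085, 0.0009]
orientation: [-2.32, -2.118, 0.0]
force: [-0.9, -0.6, -0.4]
opening: 0.0478
t: 29.75
tool_pos: [0.4267, 0.0853, 0.126]
orientation: [2.316, 2.115, 0.01]
force: [0.8, -0.5, -1.5]
opening: 0.0475
t: 29.95
tool_pos: [0.4221, 0.0849, 0.1191]
orientation: [-2.319, -2.117, 0.004]
force: [0.0, -0.4, -1.3]
opening: 0.0478
```

```bash
python3 -m handwheel '0.15 0.02 0 0 0 0;0.3 0.04 0 0 0 0;0.45 0.06 0 0 0 0;0.6 0.08 0 0 0 0;0.673 0.086 0 0 0 0'; python3 -m handwheel '0 0 0 0 0 0;0 0 0 0 0 0;0 0 0 0 0 0;0 0 0 0 0 0'; python3 - <<'E'
from h import *
np.set_printoptions(precision=4,suppress=True)
s,p,d,P=wrist();cv2.imwrite("pics/w12.png",p[:,:,::-1]);print(s["tool_pos"],yaw(s))
for o in marks(s,p,d,P): print(o)
Rm=R.from_rotvec(s["orientation"]).as_matrix(); Q=(P-s["tool_pos"])@Rm
print(Q[215:310:8,320])
E
```

```text
t: 30.45
tool_pos: [0.6264, 0.111, 0.1174]
orientation: [-2.319, -2.116, 0.005]
force: [-0.5, -0.2, -1.2]
opening: 0.0476
t: 30.85
tool_pos: [0.6242, 0.1108, 0.1206]
orientation: [-2.32, -2.118, 0.001]
force: [-0.4, -0.6, -1.1]
opening: 0.0477
[0.6242 0.1108 0.1206] -5.209746478099409
([294, 129, 57, 15], array([0.6296, 0.1633, 0.0133]), array([0.0512, 0.016 , 0.0134]))
([293, 165, 59, 43], array([0.6253, 0.1152, 0.0095]), array([0.0554, 0.0427, 0.0049]))
[[ 0.0242 -0.0004 -0.0389]
 [ 0.0243 -0.0003 -0.0515]
 [ 0.0245 -0.0003 -0.0625]
 [ 0.0234 -0.0003 -0.069 ]
 [ 0.0204 -0.0003 -0.0703]
 [ 0.0172 -0.0003 -0.071 ]
 [ 0.0141 -0.0003 -0.0721]
 [ 0.0108 -0.0003 -0.0725]
 [ 0.006  -0.0003 -0.0704]
 [ 0.0031 -0.0003 -0.0718]
 [-0.0007 -0.0003 -0.0717]
 [ 0.0316 -0.0002 -0.1292]]
```

View pics/w12.png

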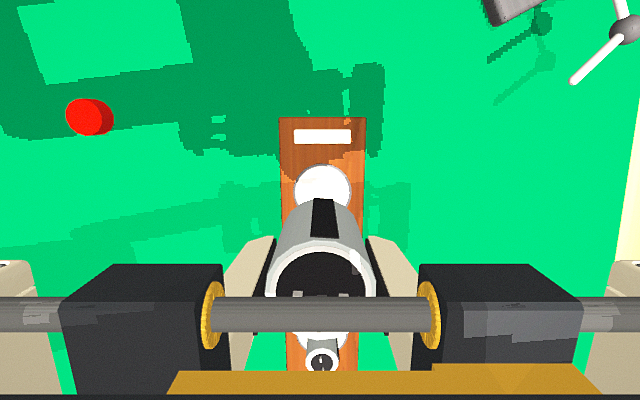

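```bash
python3 -m handwheel '0 0 -0.05 0 0 0;0 0 -0.2 0 0 0;0 0 -0.3 0 0 0;0 0 -0.34 0 0 0;0 0 -0.36 0 0 0'; python3 -m handwheel '0 0 -0.005 0 0 0;0 0 -0.01 0 0 0;0 0 -0.01 0 0 0;0 0 -0.01 0 0 0;0 0 -0.01 0 0 0';python3 -m handwheel '0 0 0 0 0 0;0 0 0 0 0 0;0 0 0 0 0 0;0 0 0 0 0 0'
```

```text
t: 31.4
tool_pos: [0.6237, 0.1107, 0.0109]
orientation: [-2.319, -2.117, 0.004]
force: [0.2, -0.5, -1.3]
opening: 0.0475
t: 31.9
tool_pos: [0.6259, 0.1109, 0.0109]
orientation: [2.32, 2.118, 0.002]
force: [0.3, -0.4, -1.7]
opening: 0.0473
t: 32.3
tool_pos: [0.6252, 0.1108, 0.0099]
orientation: [-2.32, -2.118, 0.0]
force: [-0.6, -0.5, -0.4]
opening: 0.0476
```

```bash
python3 -m handwheel '0 0 -0.005 0 0 0;0 0 -0.008 0 0 0;0 0 -0.008 0 0 0;0 0 -0.008 0 0 0'; python3 -m handwheel '0 0 0 0 0 0;0 0 0 0 0 0;0 0 0 0 0 0;0 0 0 0 0 0;0 0 0 0 0 0' -1; python3 -m handwheel '0 0 0 0 0 0;0 0 0 0 0 0;0 0 0.1 0 0 0;0 0 0.3 0 0 0;0 0 0.42 0 0 0'; python3 -m handwheel '-0.2 0 0 0 0 0;-0.4 0 0 0 0 0;-0.5 0 0 0 0 0;-0.5 0 0 0 0 0;-0.5 0 0 0 0 0';python3 -m handwheel '0 0 0 0 0 0;0 0 0 0 0 0;0 0 0 0 0 0'
python3 - <<'E'
from h import *
np.set_printoptions(precision=4,suppress=True)
for n in ["top","scene"]:
    p,d=robot.read_camera(n); cv2.imwrite(f"pics/{n}9.png",p[:,:,::-1]); cv2.imwrite(f"pics/{n}9z.png",cv2.resize((p[150:205,235:400] if n=="top" else p[170:260,205:425])[:,:,::-1],None,fx=3.6,fy=3.6,interpolation=2))
    for x,y,z in [(.604,-.123,.039),(.611,-.0455,.052),(.618,.033,.065),(.6253,.1107,.078)]: print(n,*capcheck(n,x,y,z,0))
E
```

```text
t: 32.7
tool_pos: [0.6251, 0.1108, 0.0074]
orientation: [-2.32, -2.118, 0.0]
force: [-0.1, -0.2, -1.7]
opening: 0.0479
t: 33.2
tool_pos: [0.6253, 0.1108, 0.0076]
orientation: [2.32, 2.118, 0.0]
force: [0.3, -0.1, -0.7]
opening: 0.083
t: 33.7
tool_pos: [0.6245, 0.1108, 0.1344]
orientation: [-2.319, -2.117, 0.002]
force: [0.6, -0.5, 0.9]
opening: 0.0928
t: 34.2
tool_pos: [0.4743, 0.1109, 0.1337]
orientation: [2.319, 2.118, 0.001]
force: [0.1, -0.2, 1.0]
opening: 0.0931
t: 34.5
tool_pos: [0.4764, 0.1108, 0.1338]
orientation: [2.32, 2.118, 0.0]
force: [0.2, -0.2, -1.1]
opening: 0.0931
top [ 0.6029 -0.1218  0.0389] [0.0224 0.02   0.0091]
top [ 0.6091 -0.0449  0.0524] [0.03   0.0292 0.01  ]
top [0.6164 0.0346 0.066 ] [0.0389 0.0383 0.0099]
top [0.6235 0.112  0.0778] [0.0476 0.0476 0.0092]
scene [ 0.6052 -0.1241  0.0389] [0.0246 0.0228 0.0113]
scene [ 0.6112 -0.0472  0.0514] [0.0327 0.0307 0.0107]
scene [0.6184 0.0312 0.0649] [0.0392 0.0388 0.0117]
scene [0.6257 0.109  0.0773] [0.0484 0.0471 0.0106]
```

View pics/top9z.png

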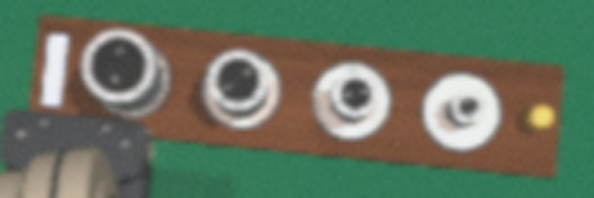

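View pics/scene9z.png

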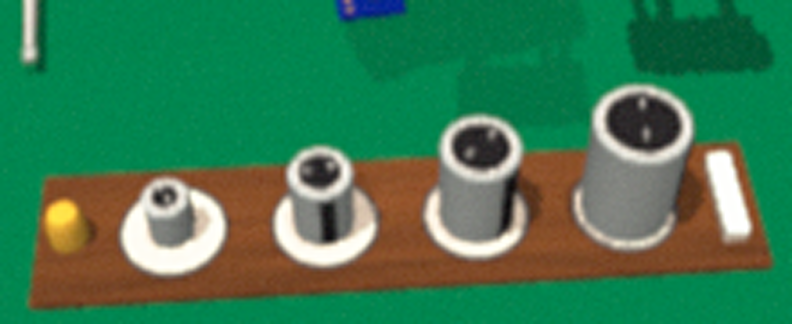

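```bash
python3 -c "
from plant import robot
print(robot.close_job())"
```

```text
the job is handed in; nothing more can be done
None
```

All four capacitors are on their marks in order from the brass stud: cap_1 on mark_d, cap_2 on mark_c, cap_3 on mark_b and cap_4 on mark_a. The job is handed in, at about 35 s of the 128 s allowed.

**Last checks:** The final pictures show all four upright, terminals up and released, with the gripper clear. In the scene camera each cap sits within about 1.3 mm of its mark's centre. The top camera's cap positions are up to about 2 mm off its own mark readings, which is within the stated calibration error.

**What went wrong on the way:** My first two grips on cap_1 closed above the can without touching it. The wrist camera showed the real fingertips end about 31 mm behind the reported TCP. I allowed for that from then on, and every later grasp held first time. The forces I read stayed within a few newtons.

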